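Find the release notch in the drawer case's edge and press the key

ROBOT

A 7-joint arm with a two-finger parallel gripper is mounted at the origin on the work surface. World frame = base frame: x ahead of the robot, y to its left, z up, the work surface at z = 0. Lengths are in mm, angles in rad, forces in N, time in s.
With the tool pointing down it reaches from about 400 to 875 mm from the base axis. Payload 6.5 kg.
Tool frame: the origin (TCP) lies at the very end of the fingers, on their centre line; the grasp point (between the pads) lies 19 mm behind it; z points along the fingers, y is the line along which they close (so a half turn about z gives the same grasp; the last joint's range is limited). The gripper opens to 88 mm and grips with 3 to 60 N. Pads are 18 mm wide; open, the fingers measure 123 mm over their backs; the gripper's body (75 mm by 187 mm) begins 45 mm behind the grasp point.
Start: joints at [-1.37, 0.536, -0.004, 1.538, 0.003, 1.067, -0.071], TCP at [171.365, 626.996, 238.716] pointing down, gripper open.
Joint ranges: [-2.7, 2.7], [-0.37, 2.16], [-1.27, 1.26], [0.24, 2.4], [-1.31, 4.45], [0.19, 1.91], [-2.76, 2.76]. Speed limits (rad/s): [2.39, 2.39, 3.14, 3.14, 3.14, 3.14, 3.14].

INTERFACE

Orientations are given as a rotation vector (axis times angle).
In Python, from workcell import sensors, vision, workorder gives the robot as it stands.
- The arm moves only by the tool apply_moves, never from a script. Its argument "commands" is a list of rows, each an object of numbers: "fingers": the finger opening in mm, from 0 to 88.1; "x", "y", "z": the shift along the tool's x, y, z in mm; "turn": the turn about the tool's z in rad. In form: [{"fingers": .., "x": .., "y": .., "z": .., "turn": ..}, ...]. A call has 1 to 12 rows; each row is the pose to reach, as a shift and turn from the pose commanded when the call began, along the tool's axes at that moment; what a row does not reach only later rows make up. A row lasts 1/8 s, in which the tool goes at most 62.5 mm and 10.7 degrees, less where a joint would pass 70% of its speed; a pose out of reach is approached as far as the arm can. A call with a gripper value outside its range is refused whole. The fingers move at their own pace and stop on an object; the grip force is fixed at half the most. Time passes only in rows, so rows that repeat a pose let the fingers close. It gives the time, the measured TCP pose, the force, the opening and the grip force at its end, in the units of the state.
- sensors.read_state(): the state, without advancing time (a new reading comes with each control period).
- vision.read_camera(name): name is "scene" or "side" or "wrist"; returns the picture (420x560x3 uint8, red, green, blue); there is no depth.
- vision.camera_params(name): a dict with "camera_matrix" (3x3 intrinsics, pixels), "R" (3x3) and "t" (3): a world point X has camera coordinates R X + t. Camera axes: x right, y down, z forward; pixel columns grow to the right and rows downward; lengths in mm; the calibration is good to about 2 mm. A picture is of the moment at which its call begins: read the wrist's pose just before it. camera_params takes no time and is no camera call; for the wrist camera it gives the pose at the moment of the call.
- workorder.close_job(): hands the job in; it is judged then, once.
The state is a dict: "t": time; "qpos": joint angles; "qvel": joint speeds; "joint_efforts": joint torques, N m; "tcp_pos": TCP position; "orientation": TCP orientation; "contact_force": force on the tool from outside, world axes, zero at the start; "wrist_torque": the same for the moment, N m; "grip_width": finger opening in mm; "gripper_force": force on a finger pad.
Only numpy, scipy, OpenCV 4.12 (cv2) and the standard library are available. Lean on these libraries where they do the work, as an engineer would, in place of code of your own. Each camera call takes 0.05 s, during which the arm holds its last target. There are 200 camera calls.

TASK

Open the drawer of the plywood case by its hidden release: run a closed fingertip along the front top edge of the case until you find the notch, then press the key inside the notch all the way down so that the drawer pops out, and take the hand away. Do not push or pull the drawer or its knob, and leave the bowls, bottles and pots where they stand.

Things in the scene. Friction and masses are not known exactly. Their poses are not given: they have to be found in the camera images.
- case: plywood case with one shallow drawer, fixed to the table: 220 mm deep (x), 380 mm wide (y), 90 mm high (z). Origin: centre of its underside; its -x side, with the drawer, is the front. A rail 44 mm deep runs along the front top edge, level with the case top within 1 mm. The rail has one finger notch cut across it, in front of the top panel, open to the front and above
- edge (a point): middle of the rail's top face: halfway along the edge, 22 mm behind the front face, 90 mm high; axes as the case's. The notch: 56 mm long (y), 44 mm deep (x), straight side walls, floor 24 mm below the rail's top. Its middle lies up to 52 mm to either side of this point, along y; where is not told: look or feel for it. Elsewhere the rail is solid
- key (a joint): travel of the release key in m: 0 up, 0.010 fully down. The key is an aluminium block, 50 (y) x 38 (x) mm, in the middle of the notch; its flat top is 10 mm below the rail's top when up, 20 mm when down. It goes straight down against about 5 to 6 N of steady friction, and stays where it is left: no spring
- drawer (a joint): how far the drawer stands out in m: 0 shut, 0.030 released. The key's mechanism pushes it out 3 mm for each mm of key travel. Drawer front 346 mm wide, from 13 to 50 mm high, with a steel knob at its middle, 26 mm across, centre 31 mm high, standing 26 mm out
- bowl_on_case: unfired grey scalloped bowl, 104 mm across, 36 mm high, upside down on top of the case behind the front edge; origin: centre of its underside; loose, to be left alone
- brush_pot: white pot with brushes, 72 mm across the rim, about 120 mm high with the brushes, standing on top of the case near a back corner; origin: centre of its underside; loose, to be left alone
- glaze_bottle: grey plastic glaze bottle, 54 mm across, 130 mm high, on the table beside the left end of the case; origin: centre of its underside; loose, to be left alone
- glaze_jar: white jar with a grey lid, 64 mm across, 75 mm high, on the table beside the right end of the case; origin: centre of its underside; loose, to be left alone
- terracotta_bowl: terracotta scalloped bowl, 120 mm across, 44 mm high, upside down on the table; origin: centre of its underside; loose, to be left alone
- plaster_bowl: pale plaster scalloped bowl, 120 mm across, 44 mm high, upside down on the table; origin: centre of its underside; loose, to be left alone
- slip_bowl: white open bowl, 110 mm across, 50 mm high, on the table to the left of the case; origin: centre of its underside; loose, to be left alone

How it is judged (in metres and radians):
On the way:
1. the key goes down under a fingertip (past half its travel while the fingers touch something) (value of joint key above 0.005 m and contact force between the fingers and anything else above 0.5 N), for 0.02 s.
At the end, for the whole second after the job is handed in: The key is at least 8 mm down (of 10), the drawer stands at least 23 mm out (of 30), no bowl, bottle or pot has moved 20 mm or more (value of joint key above 0.008 m and value of joint drawer above 0.023 m and distance of each of bowl_on_case, brush_pot, glaze_bottle, glaze_jar, terracotta_bowl, plaster_bowl, slip_bowl from where it was at the start of the episode below 0.02 m); the robot touches nothing.
It fails at once if the drawer or its knob is pushed or pulled (over 2 N) by the robot (contact force between any of the fingers, the arm and drawer above 2 N).
It fails at once if a bowl, bottle or pot is moved, carried or lifted 20 mm or more (distance of any of bowl_on_case, brush_pot, glaze_bottle, glaze_jar, terracotta_bowl, plaster_bowl, slip_bowl from where it was at the start of the episode above 0.02 m).
It also fails if it takes over 54 s, if anything falls off the work surface, if the arm or the gripper's body presses on something with over 40 N, if the wrist force passes 120 N, or if a joint passes its speed limit or range.

## Working session

There is one attempt and no reset: what is moved stays moved. The work goes in short steps, Python scripts to look and compute and a tool call to move; the robot and the scene stay as the last step left them, time stands still between calls to the robot, and variables do not carry over. Pictures are saved under pics/ and viewed, at most 10 in all, crops included, and the job is handed in when it is done.

Besides the shell and the picture viewer there is one more tool, called after "Call:" by a JSON object that holds its "name" and its "arguments". apply_moves: Moves the arm, as the interface text tells. Its arguments: {"type":"object","properties":{"commands":{"type":"array"}},"required":["commands"]}

```bash
mkdir -p pics
python3 - <<'E'
from workcell import sensors, vision
import cv2
s=sensors.read_state();print({k:s[k] for k in("t","tcp_pos","orientation","contact_force","grip_width")})
for n in("scene","side"):
    cv2.imwrite(f"pics/{n}0.png",vision.read_camera(n)[:,:,::-1])
    p=vision.camera_params(n);print(n,p)
E
```

```text
{'t': 0.0, 'tcp_pos': array([171.27098065, 626.40431873, 237.82136142]), 'orientation': array([-4.17735752e-01, -3.11363881e+00,  2.70420994e-03]), 'contact_force': array([-0.07029831,  0.87965408,  0.40015098]), 'grip_width': 88.22169495667404}
scene {'camera_matrix': array([[391.3042045 ,   0.        , 280.50862582],
       [  0.        , 391.3042045 , 211.06324113],
       [  0.        ,   0.        ,   1.        ]]), 'R': array([[-0.47954668,  0.87743167, -0.01219211],
       [ 0.75170082,  0.40358268, -0.52160032],
       [-0.45274812, -0.25929652, -0.85310284]]), 't': array([ 235.95068643, -347.51711815, 1240.96277325])}
side {'camera_matrix': array([[417.08229629,   0.        , 281.7566432 ],
       [  0.        , 417.08229629, 213.24295175],
       [  0.        ,   0.        ,   1.        ]]), 'R': array([[ 0.9986144 , -0.05257241, -0.00232967],
       [-0.03202547, -0.57200421, -0.81962525],
       [ 0.0417571 ,  0.81856419, -0.57289529]]), 't': array([-483.23676091,   96.62918753, 1217.48338362])}
```

View pics/scene0.png

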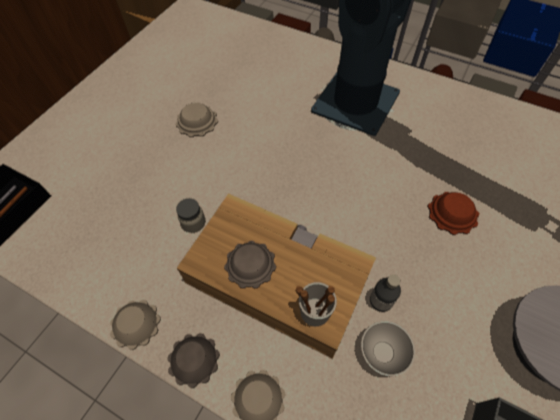

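View pics/side0.png

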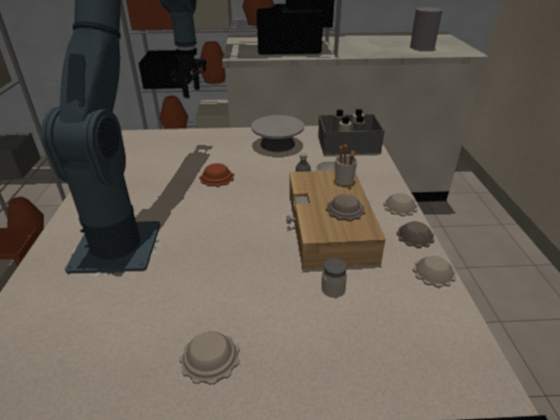

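The key shows grey at about (304,236) in the scene view. The front top corners are near (231,198) and (373,262). I'll mask the wood and key and cast rays.

```bash
cat > h.py <<'E'
import numpy as np, cv2
from workcell import vision
def ray(n,uv,z,p=None):
    p=p or vision.camera_params(n); R,t,K=p["R"],p["t"],p["camera_matrix"]
    c=-R.T@t; d=R.T@np.linalg.inv(K)@np.array([uv[0],uv[1],1.]); return c+d*(z-c[2])/d[2]
E
python3 - <<'E'
from h import *
im=cv2.imread("pics/scene0.png"); c=im[180:350,170:385]
cv2.imwrite("pics/crop.png",cv2.resize(c,None,fx=3.5,fy=3.5,interpolation=cv2.INTER_CUBIC))
hsv=cv2.cvtColor(im,cv2.COLOR_BGR2HSV)
m=((hsv[...,1]<70)).astype(np.uint8); roi=np.zeros_like(m); roi[222:254,286:324]=1
n,l,st,ce=cv2.connectedComponentsWithStats(m*roi)
for i in range(1,n): print(st[i],ce[i],ray("scene",ce[i],80)) if st[i][4]>20 else 0
for uv in((231,198),(373,262)): print(ray("scene",uv,90))
E
```

```text
[292 222  32  26 559] [307.77996422 232.21288014] [532.02787869  95.03041734  80.        ]
[ 540.99067735 -108.60284927   90.        ]
[535.68768765 255.5412556   90.        ]
```

View pics/crop.png

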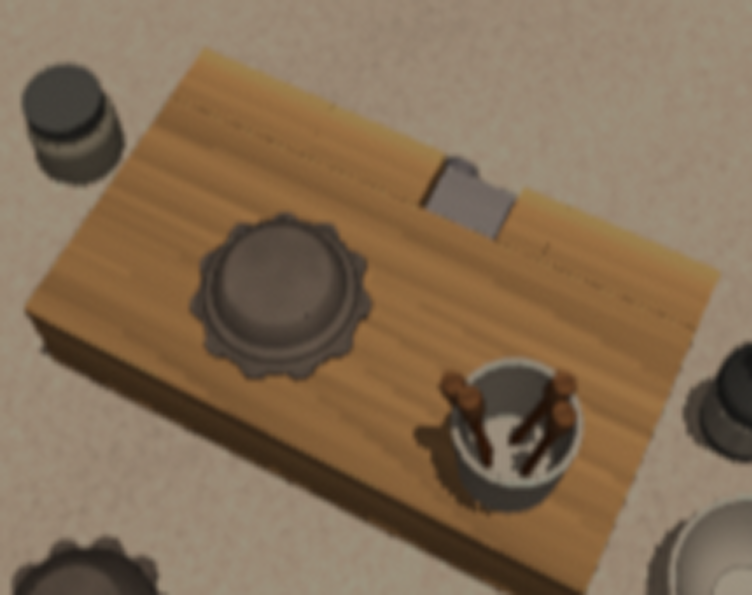

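The crop shows the notch and key with corners at about (450,165), (515,195), (497,240) and (425,205). The case's front corners are at (205,48) and (720,272), and the knob peeks out at (460,163).

Run:
```python
from h import *
from workcell import sensors
from scipy.spatial.transform import Rotation as Ro
f=lambda u,v:(170+u/3.5,180+v/3.5)
for a in((205,48),(720,272),(583,595),(28,312)): print("corner",ray("scene",f(*a),90).round(1))
K=np.mean([ray("scene",f(*a),80) for a in((450,165),(515,195),(497,240),(425,205))],0); print("key",K)
A,B=[ray("scene",f(*a),90) for a in((205,48),(720,272))]
e=(B-A)/np.linalg.norm(B-A); yaw=np.arctan2(-e[0],e[1]); print("len",np.linalg.norm(B-A),"yaw",yaw)
s=sensors.read_state(); M=Ro.from_rotvec(s["orientation"]).as_matrix(); print(M.round(3))
print("shift above key z150",M.T@(np.array([K[0],K[1],150])-s["tcp_pos"]))
# angle to turn about tool z so tool y || +-e
ey=M.T@e; a=np.arctan2(-ey[0],ey[1]); print("turn",(a+np.pi/2)%np.pi-np.pi/2, s["qpos"])
```

```text
corner [ 533.2 -120.6   90. ]
corner [523.3 257.   90. ]
corner [742.8 262.4  90. ]
corner [ 752.5 -110.8   90. ]
key [547.47742853  94.95402965  80.        ]
len 377.6650180007593 yaw 0.026294661239191646
[[-0.965  0.264 -0.   ]
 [ 0.264  0.965 -0.001]
 [-0.    -0.001 -1.   ]]
shift above key z150 [-503.00956381 -413.44964602   88.64155767]
turn -0.2930467603812572 [-1.37019827  0.53709002 -0.00441014  1.53868457  0.00261763  1.0673029
 -0.07120937]
```

Call:
{"name": "apply_moves", "arguments": {"commands": [{"fingers": 0, "x": -60, "y": -50, "z": 0, "turn": -0.05}, {"fingers": 0, "x": -110, "y": -90, "z": 0, "turn": -0.1}, {"fingers": 0, "x": -160, "y": -130, "z": 0, "turn": -0.15}, {"fingers": 0, "x": -210, "y": -170, "z": 0, "turn": -0.2}, {"fingers": 0, "x": -260, "y": -210, "z": 0, "turn": -0.25}, {"fingers": 0, "x": -310, "y": -250, "z": 0, "turn": -0.29}, {"fingers": 0, "x": -360, "y": -290, "z": 0, "turn": -0.29}, {"fingers": 0, "x": -410, "y": -335, "z": 10, "turn": -0.29}, {"fingers": 0, "x": -460, "y": -375, "z": 20, "turn": -0.29}, {"fingers": 0, "x": -503, "y": -413, "z": 40, "turn": -0.29}, {"fingers": 0, "x": -503, "y": -413, "z": 40, "turn": -0.29}, {"fingers": 0, "x": -503, "y": -413, "z": 40, "turn": -0.29}]}}

```text
t: 1.6
tcp_pos: [548.0, 93.1, 197.8]
orientation: [0.029, -3.14, 0.003]
contact_force: [-0.7, 1.5, -0.1]
grip_width: 0.1
gripper_force: 0.0
```

Run:
```python
from h import *
from workcell import sensors
from scipy.spatial.transform import Rotation as Ro
p=vision.camera_params("wrist"); im=vision.read_camera("wrist")
cv2.imwrite("pics/w1.png",im[:,:,::-1])
s=sensors.read_state(); M=Ro.from_rotvec(s["orientation"]).as_matrix(); print(s["t"],s["tcp_pos"],M.round(3),s["grip_width"],s["contact_force"])
np.savez("w1.npz",**p)
X=p["R"]@np.array([547.5,95,80])+p["t"]; u=p["camera_matrix"]@X; print(u[:2]/u[2])
```

```text
1.65 [547.37775824  95.50167596 198.19802302] [[-1.    -0.022 -0.001]
 [-0.022  1.    -0.   ]
 [ 0.001 -0.    -1.   ]] 0.47484551075483433 [-0.38410096  0.50300288 -0.18638726]
[280.06999403 202.57656568]
```

View pics/w1.png

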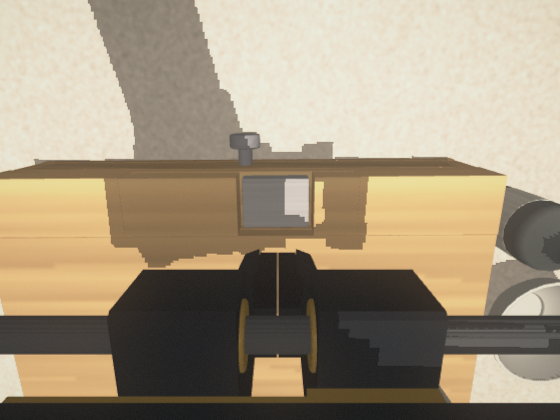

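The wrist view shows the key in columns 243–309 and rows 176–227, centred at (276,201). That is about 3 mm to −y of the estimate. I'll descend to just above it.

Call:
{"name": "apply_moves", "arguments": {"commands": [{"fingers": 0, "y": -2, "z": 30}, {"fingers": 0, "y": -2, "z": 60}, {"fingers": 0, "y": -2, "z": 85}, {"fingers": 0, "y": -2, "z": 100}, {"fingers": 0, "y": -2, "z": 108}, {"fingers": 0, "y": -2, "z": 112}, {"fingers": 0, "y": -2, "z": 112}]}}

```text
schema error: expected keys fingers, x, y, z, turn
```

Call:
{"name": "apply_moves", "arguments": {"commands": [{"fingers": 0, "z": 2}, {"fingers": 0, "z": 4}, {"fingers": 0, "z": 6}, {"fingers": 0, "z": 8}, {"fingers": 0, "z": 8}]}}

```text
schema error: expected keys fingers, x, y, z, turn
```

Call:
{"name": "apply_moves", "arguments": {"commands": [{"fingers": 0, "x": 0, "y": -2, "z": 30, "turn": 0}, {"fingers": 0, "x": 0, "y": -2, "z": 60, "turn": 0}, {"fingers": 0, "x": 0, "y": -2, "z": 85, "turn": 0}, {"fingers": 0, "x": 0, "y": -2, "z": 100, "turn": 0}, {"fingers": 0, "x": 0, "y": -2, "z": 108, "turn": 0}, {"fingers": 0, "x": 0, "y": -2, "z": 112, "turn": 0}, {"fingers": 0, "x": 0, "y": -2, "z": 112, "turn": 0}]}}

```text
t: 2.52
tcp_pos: [548.0, 94.2, 87.1]
orientation: [-0.037, 3.141, 0.0]
contact_force: [-0.0, 0.1, 0.4]
grip_width: 0.6
gripper_force: 0.0
```

Call:
{"name": "apply_moves", "arguments": {"commands": [{"fingers": 0, "x": 0, "y": 0, "z": 2, "turn": 0}, {"fingers": 0, "x": 0, "y": 0, "z": 4, "turn": 0}, {"fingers": 0, "x": 0, "y": 0, "z": 6, "turn": 0}, {"fingers": 0, "x": 0, "y": 0, "z": 8, "turn": 0}, {"fingers": 0, "x": 0, "y": 0, "z": 8, "turn": 0}]}}

```text
t: 3.15
tcp_pos: [547.8, 94.0, 78.7]
orientation: [-0.036, 3.141, 0.0]
contact_force: [-0.7, -0.6, 1.4]
grip_width: 0.6
gripper_force: 0.8
```

Below the rail's top, so inside the notch and about at the key's surface. Press on.

Call:
{"name": "apply_moves", "arguments": {"commands": [{"fingers": 0, "x": 0, "y": 0, "z": 2, "turn": 0}, {"fingers": 0, "x": 0, "y": 0, "z": 4, "turn": 0}, {"fingers": 0, "x": 0, "y": 0, "z": 5, "turn": 0}, {"fingers": 0, "x": 0, "y": 0, "z": 5, "turn": 0}]}}

```text
t: 3.65
tcp_pos: [547.8, 94.0, 73.8]
orientation: [-0.036, 3.141, 0.0]
contact_force: [-0.8, 0.1, 3.8]
grip_width: 0.5
gripper_force: 1.6
```

Call:
{"name": "apply_moves", "arguments": {"commands": [{"fingers": 0, "x": 0, "y": 0, "z": 1, "turn": 0}, {"fingers": 0, "x": 0, "y": 0, "z": 2, "turn": 0}, {"fingers": 0, "x": 0, "y": 0, "z": 3, "turn": 0}, {"fingers": 0, "x": 0, "y": 0, "z": 3, "turn": 0}]}}

```text
t: 4.15
tcp_pos: [547.8, 94.0, 70.7]
orientation: [-0.036, 3.141, -0.0]
contact_force: [-0.9, -0.4, 2.9]
grip_width: 0.4
gripper_force: 1.6
```

Call:
{"name": "apply_moves", "arguments": {"commands": [{"fingers": 0, "x": 0, "y": 0, "z": 1, "turn": 0}, {"fingers": 0, "x": 0, "y": 0, "z": 2, "turn": 0}, {"fingers": 0, "x": 0, "y": 0, "z": 2, "turn": 0}]}}

```text
t: 4.53
tcp_pos: [547.7, 94.0, 70.3]
orientation: [0.036, -3.141, -0.001]
contact_force: [-6.9, -0.4, 21.0]
grip_width: 0.4
gripper_force: 10.7
```

The force rose to 21 N at z = 70.3, so the key is on its stop. Now I'll lift away, straight up first.

Call:
{"name": "apply_moves", "arguments": {"commands": [{"fingers": 0, "x": 0, "y": 0, "z": -10, "turn": 0}, {"fingers": 0, "x": 0, "y": 0, "z": -40, "turn": 0}, {"fingers": 0, "x": 0, "y": 0, "z": -90, "turn": 0}, {"fingers": 0, "x": 0, "y": 0, "z": -130, "turn": 0}, {"fingers": 0, "x": 0, "y": 0, "z": -130, "turn": 0}, {"fingers": 0, "x": 0, "y": 0, "z": -130, "turn": 0}, {"fingers": 0, "x": 0, "y": 0, "z": -130, "turn": 0}]}}

```text
t: 5.4
tcp_pos: [546.8, 93.8, 197.3]
orientation: [0.037, -3.139, 0.001]
contact_force: [-0.5, 0.2, -0.4]
grip_width: 0.6
gripper_force: 0.0
```

Run:
```python
from h import *
cv2.imwrite("pics/w2.png",vision.read_camera("wrist")[:,:,::-1])
```

```text
(no output)
```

View pics/w2.png

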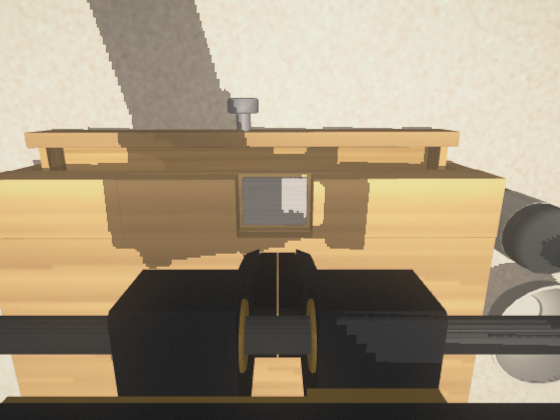

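The drawer now stands well out: its front is at rows 130–145 and the knob has moved from row 140 to row 105. The hand is clear above.

```bash
python3 -c "
from workcell import workorder
print(workorder.close_job())"
```

```text
the job is handed in; nothing more can be done
None
```

I found the notch by camera rather than by running a fingertip along the edge, pressed the key to its stop, and the drawer popped out. The hand is clear, the bowls, bottles and pots were not touched, and the job is handed in (no verdict was returned).

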